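# Load a tile into the tile cutter for a strip cut

### The arm

A 7-joint arm with a two-finger parallel gripper is mounted at the origin on the work surface. World frame = base frame: x ahead of the robot, y to its left, z up, the work surface at z = 0. Lengths are in m, angles in rad, forces in N, time in s.
With the tool pointing down it reaches from about 0.4 to 0.9 m from the base axis. Payload 5.5 kg.
Tool frame: the origin (TCP) lies midway between the tips of the shut fingers; the grasp point (between the pads) lies 19 mm behind it (manip.grip_depth is the distance from the TCP to the grasp point, in m); z points along the fingers, y is the line along which they close (so a half turn about z gives the same grasp; the last joint's range is limited). The gripper opens to 92 mm and grips with 3 to 60 N. Pads are 19 mm wide; open, the fingers measure 130 mm over their backs; the gripper's body (75 mm by 190 mm) begins 47 mm behind the grasp point.
Start: joints at [-1.007, 0.501, -0.427, 1.55, 0.221, 1.138, -0.21], TCP at [0.193, 0.621, 0.227] pointing down, gripper open.
Joint ranges: [-2.88, 2.88], [-0.31, 2.03], [-1.54, 1.56], [0.2, 2.42], [-1.41, 4.55], [0.19, 2.02], [-2.57, 2.57]. Speed limits (rad/s): [2.57, 2.57, 3.14, 3.14, 3.14, 3.14, 3.14].

### API

Orientations are given as a unit quaternion [x, y, z, w].
In Python, from bench import manip, effector, viewer gives the robot as it stands. Calls block until the motion is done:
- manip.move_pose(position, orientation): joint-space move of the TCP to a pose.
- manip.servo_line(position, ori=None, vel=0.15): straight line of the TCP; ori=None keeps the orientation; vel is the mean speed in m/s.
- manip.movej(angles): joint-space move.
- effector.open_jaws() and effector.close(f_grip=None): open the fingers fully, or close them until they stop; f_grip is the grip in N (None keeps the last).
- manip.sleep(seconds).
- manip.solve_ik(position, orientation): joint angles nearest the present ones, or None.
- viewer.get_image(name): name is "scene" or "side" or "wrist"; returns the picture (420x560x3 uint8, red, green, blue); there is no depth.
- viewer.get_calibration(name): a dict with "vfov" (degrees; the focal length in pixels is half the picture's height over the tangent of half this angle, whatever the lens; pixels are square), "cx", "cy" (the principal point, pixels), "eye" and "attitude" of the camera in the world. Camera axes: x right, y down, z forward; pixel columns grow to the right and rows downward; lengths in m; the calibration is good to about 2 mm. The wrist camera is an equidistant fisheye: a pixel r from the principal point sees the ray r / f radians off the axis. A picture is of the moment at which its call begins: read the wrist's pose just before it. get_calibration takes no time and is no camera call; for the wrist camera it gives the pose at the moment of the call.
A pose or a line that the arm cannot do raises manip.PlanningError and nothing moves.
- manip.hand_in(): hands the job in; it is judged then, once.
Readings, each from a call of its own:
- manip.current_clock(): time.
- manip.current_q(): joint angles.
- manip.current_joint_velocities(): joint speeds.
- manip.current_tau(): joint torques, N m.
- manip.current_tool_pos(): TCP position.
- manip.current_tcp_rot(): TCP orientation.
- manip.current_force(): force on the tool from outside, world axes, zero at the start.
- manip.current_wrist_torque(): the same for the moment, N m.
- manip.current_finger_gap(): finger opening in m.
- manip.current_gripper_force(): force on a finger pad.
Only numpy, scipy, OpenCV 4.12 (cv2) and the standard library are available. Lean on these libraries where they do the work, as an engineer would, in place of code of your own. Each camera call takes 0.05 s, during which the arm holds its last target. There are 200 camera calls.

### The job

Load the tile cutter for the next cut: using only your fingertips as pushers, slide the white tile flat along the cutter's bed and under the low guide rail until its far long edge lies flush against the measuring stop and its left short edge flush against the end fence, then take your hand away. Do not pick the tile up or let it tip, and leave the cutter's carriage and the things lying round about where they are.

Things in the scene. Friction and masses are not known exactly. Their poses are not given: they have to be found in the camera images.
- tile_center (a point): Centre (half-way up) of the loose wall tile, 100 mm (its x) by 150 mm (its y) by 10 mm thick (its z, up), about 0.3 kg, white glaze over a terracotta body. It starts flat on the bed on the robot's side of the rail, turned up to 15 degrees, some way short of the fence, and slides with ordinary friction.
- cutter: Bench tile cutter, fixed. Origin on the table top under the middle line of the guide rail; x across the rail, away from the robot; y along the rail towards the end fence (robot's left); z up. Flat dark grey bed, top 28 mm above the table, x -180 to +130 mm, y -260 to +170 mm. Two grey rail posts, 44 mm wide in x, 70 mm above the table, at y -274 and +206 mm.
- rail_mid (a point): Middle of the underside of the guide rail, a straight steel bar along the cutter's y that bridges the whole bed from post to post: 26 mm wide (13 mm either side of this point in x), 22 mm high. Underside 15 mm above the bed (5 mm over the tile), top 37 mm above the bed. Same axes as the cutter.
- fence_face (a point): Point on the inner (-y) face of the end fence, 5 mm above the bed, at x -90, y +170 mm in the cutter's frame; same axes. The fence is a straight aluminium bar with tick marks on top, fixed across the whole bed parallel to the cutter's x, 13 mm high. A tile flush with it has its centre 75 mm from it in -y.
- stop_face (a point): Point on the front (-x) face of the measuring stop, 5 mm above the bed, 75 mm from the fence; cutter's axes. The stop is an aluminium bar clamped to the fence 30 to 55 mm past the rail's middle line, parallel to the rail, 14 mm thick, 13 mm high, reaching 130 mm from the fence; its black thumb knob stands 46 mm above the bed. A tile flush with it has its centre 50 mm from it in -x.
- carriage_handle (a point): Middle of the black handle grip (24 mm thick, 110 mm long) of the scoring carriage, which slides on the rail, is parked near its right (-y) end and is to stay there. The handle leans outward to -y; the block, 54 mm wide, 62 mm long, has its middle 90 mm towards +y from this point and reaches 49 mm above the bed (71 mm at the handle's hinge).
- tub: Round white plastic tub of mosaic pieces, 144 mm across, 50 mm high, on the table left of the cutter; origin under its middle. Leave alone.
- cup: Black plastic mixing cup, 88 mm across the rim, 85 mm high, on the table left of the fence; origin under its middle. Leave alone.
- nippers: Hand nippers with two wheels, 200 mm long, lying on the table right of the cutter; origin under the pivot. Leave alone.
Things that resemble listed ones, but are neither listed nor needed, are in the scene too. Of the things like the part that bears tile_center, leave any that is blue or pink; of the rest the larger one is meant.

How it is judged:
By the outcome, as a careful person would: the job done as asked, in the order asked, and still so for the second after the job is handed in, with the robot touching nothing.
It also fails if it takes over 64 s, if anything falls off the work surface, if the arm or the gripper's body presses on something with over 40 N, if the wrist force passes 120 N, or if a joint passes its speed limit or range.

## Working session

There is one attempt and no reset: what is moved stays moved. The work goes in short steps, each a Python script; the robot and the scene stay as the last script left them, time stands still between calls to the robot, and variables do not carry over. Pictures are saved under pics/ and viewed, at most 10 in all, crops included, and the job is handed in when it is done.

```bash
mkdir -p pics; ls
python3 - <<'E'
from bench import manip, effector, viewer
import cv2, numpy as np
for n in ["scene","side","wrist"]:
    c=viewer.get_calibration(n); print(n,c)
    im=viewer.get_image(n); cv2.imwrite(f"pics/{n}0.png",im[:,:,::-1])
print(manip.current_clock(),manip.current_tool_pos(),manip.current_tcp_rot())
E
```

```text
pics
scene {'vfov': 46.72134009960703, 'cx': 282.153710663756, 'cy': 213.23786983489452, 'eye': array([ 1.34613229, -0.05551023,  1.00030443]), 'attitude': array([ 0.6672132 ,  0.64783257, -0.25391336, -0.26583361])}
side {'vfov': 55.68615822682882, 'cx': 281.16301455483534, 'cy': 209.446000130112, 'eye': array([-0.05221031, -0.67231278,  0.63868779]), 'attitude': array([ 0.80690811, -0.33023784,  0.17465206, -0.45753571])}
wrist {'vfov': 65.70646984690485, 'cx': 278.51851325586216, 'cy': 207.8862669211883, 'eye': array([0.12395334, 0.64131691, 0.38379069]), 'attitude': array([0.79822846, 0.58732928, 0.07846005, 0.10825739])}
0.15 [0.19244358 0.62029015 0.22590983] [ 1.49801793e-01  9.88715747e-01 -7.58683448e-04 -1.35962415e-04]
```

View pics/scene0.png

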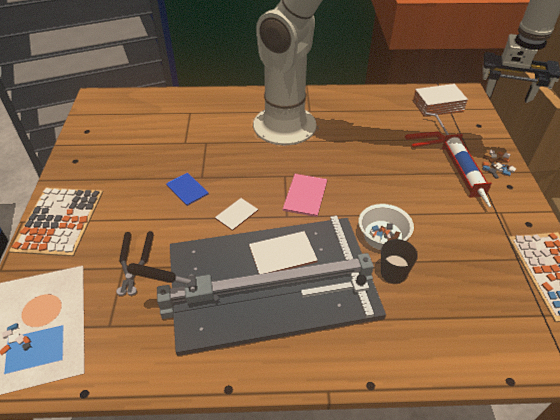

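View pics/side0.png

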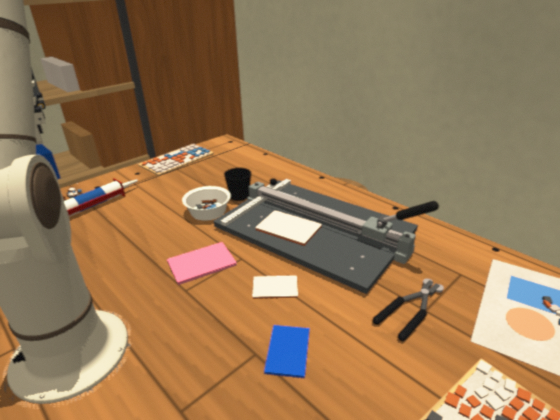

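The scene view shows the white tile on the bed at (283,252). The rail runs from (165,297) to (365,268), the fence is at about (350,265) and the stop at about (330,290). There are two white candidates: the tile on the bed, and a smaller one on the table at (237,213). I'll confirm in one crop and get rough positions.

```bash
cat > h.py <<'E'
from bench import manip, effector, viewer
import cv2, numpy as np
from scipy.spatial.transform import Rotation as R
def rays(c,uv):
    uv=np.atleast_2d(np.asarray(uv,float)); f=210/np.tan(np.radians(c["vfov"])/2)
    d=(uv-[c["cx"],c["cy"]])/f
    if c.get("fish"):
        th=np.linalg.norm(d,axis=1,keepdims=True); s=np.sinc(th/np.pi)
        v=np.hstack([d*s,np.cos(th)])
    else: v=np.hstack([d,np.ones((len(d),1))])
    return R.from_quat(c["attitude"]).apply(v)
def plane(c,uv,z):
    v=rays(c,uv); return c["eye"]+v*((z-c["eye"][2])/v[:,2])[:,None]
def shot(n,name=None):
    c=viewer.get_calibration(n); c["fish"]=n=="wrist"; im=viewer.get_image(n)
    if name: cv2.imwrite(f"pics/{name}.png",im[:,:,::-1]); np.save(f"pics/{name}.npy",c,allow_pickle=True)
    return c,im
def load(name): return np.load(f"pics/{name}.npy",allow_pickle=True).item(), cv2.imread(f"pics/{name}.png")[:,:,::-1]
E
python3 - <<'E'
from h import *
c,im=shot("scene","scene1")
cv2.imwrite("pics/crop1.png",cv2.resize(im[185:360,145:400],None,fx=3.1,fy=3.1,interpolation=cv2.INTER_CUBIC)[:,:,::-1])
hsv=cv2.cvtColor(im,cv2.COLOR_RGB2HSV)
m=cv2.inRange(hsv,(0,0,200),(179,50,255))
for k in cv2.findContours(m,cv2.RETR_EXTERNAL,cv2.CHAIN_APPROX_NONE)[0]:
    (x,y),s,a=cv2.minAreaRect(k)
    if cv2.contourArea(k)>300 and 150<x<400 and y>180:
        z=.038 if y>225 else .01
        p=plane(c,k[:,0],z)[:,:2]; print((x,y),cv2.minAreaRect((p*1000).astype(np.float32)))
# bed outline
m=((hsv[...,2]<100)&(hsv[...,1]<60)).astype(np.uint8)
m[:,:120]=0; m[:200]=0;m[:,420:]=0
k=max(cv2.findContours(m,cv2.RETR_EXTERNAL,cv2.CHAIN_APPROX_NONE)[0],key=cv2.contourArea)
print(cv2.minAreaRect((plane(c,k[:,0],.028)[:,:2]*1000).astype(np.float32)))
E
```

```text
(282.94122314453125, 251.76473999023438) ((577.5255737304688, -24.542953491210938), (99.07583618164062, 148.2595977783203), 15.6137113571167)
(385.5962829589844, 222.67884826660156) ((459.4724426269531, 262.2913818359375), (138.50254821777344, 146.42489624023438), 10.740592002868652)
(236.2573699951172, 212.68994140625) ((413.978515625, -148.7825164794922), (66.23741912841797, 99.00840759277344), 46.61024856567383)
((735.8541870117188, -50.32110595703125), (151.7667999267578, 523.9111328125), 9.799444198608398)
```

View pics/crop1.png

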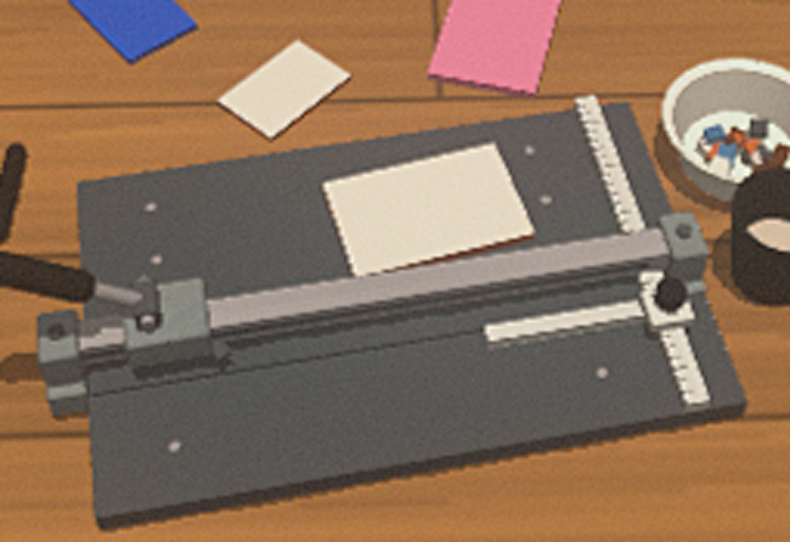

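The larger white tile, on the bed, is the one meant: it measures 99x148 mm at scene pixel (283,252). The small one at (237,213) measures only 66x99 mm on the table. Next, a wrist view from above to locate the fence, rail and stop.

```bash
cat >> h.py <<'E'
def ori(phi): return (R.from_euler("z",phi)*R.from_matrix(np.diag([-1.,1,-1]))).as_quat()
E
python3 - <<'E'
from h import *
c,im=load("scene1")
cor=np.array([(78,183),(630,103),(745,405),(100,520)])/3.1+[145,185]
P=plane(c,cor,.028)[:,:2]; print(P.round(4))
for i in range(4):
    d=P[(i+1)%4]-P[i]; print(np.linalg.norm(d).round(4),np.degrees(np.arctan2(d[1],d[0])).round(1))
st=plane(c,np.array([(485,326),(640,304)])/3.1+[145,185],.041)[:,:2]; print(st)
manip.move_pose([0.62,0.03,0.30],ori(np.radians(10)))
c,im=shot("wrist","wrist1"); print(c["eye"],manip.current_clock(),manip.current_tool_pos(),manip.current_force())
E
```

```text
[[ 0.537  -0.3138]
 [ 0.459   0.1577]
 [ 0.7635  0.205 ]
 [ 0.8419 -0.2605]]
0.4779 99.4
0.3081 8.8
0.472 -80.4
0.3095 -170.1
[[0.69727633 0.01591321]
 [0.68042443 0.136364  ]]
[0.54924102 0.01868096 0.45790497] 2.8417 [0.61988057 0.03134639 0.29989179] [ 0.03966465  0.20985824 -0.13175779]
```

View pics/wrist1.png

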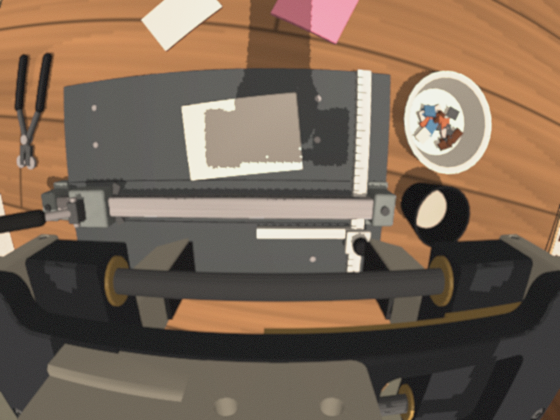

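The wrist view shows the tile at (242,137), the rail at row ~208, the fence bar at columns 353–370 and the stop bar at rows 230–238, columns 257–345. I'll fit the edges and enlarge them.

Run:
```python
from h import *
c,im=load("wrist1")
cv2.imwrite("pics/crop2.png",cv2.resize(im[60:270,175:395],None,fx=2.8,fy=2.8,interpolation=cv2.INTER_CUBIC)[:,:,::-1])
g=cv2.cvtColor(im,cv2.COLOR_RGB2GRAY).astype(float)
def fit(P):
    P=np.array(P)[:,:2]; vx,vy,x,y=cv2.fitLine(P.astype(np.float32),cv2.DIST_HUBER,0,.0005,.0005).ravel(); return np.array([x,y]).round(4),np.degrees(np.arctan2(vy,vx)).round(2)
def edge_h(rows,c0,c1): # strongest gradient along row
    o=[]
    for r in rows:
        d=np.abs(np.diff(g[r,c0:c1])); w=d.argmax(); s=slice(max(w-1,0),w+2); o.append((c0+.5+(d[s]*np.arange(s.start,s.start+len(d[s]))).sum()/d[s].sum(),r))
    return o
def edge_v(cols,r0,r1):
    o=[]
    for k in cols:
        d=np.abs(np.diff(g[r0:r1,k])); w=d.argmax(); s=slice(max(w-1,0),w+2); o.append((k,r0+.5+(d[s]*np.arange(s.start,s.start+len(d[s]))).sum()/d[s].sum()))
    return o
f=edge_h(range(80,185,3),345,363); print("fence",f[0],f[-1],[fit(plane(c,f,z)) for z in(.028,.041)])
s=edge_v(range(262,340,3),224,234); print("stop",s[0],s[-1],[fit(plane(c,s,z)) for z in(.028,.041)])
r=edge_v(range(130,360,5),190,204); print("rail near",r[0],r[-1],[fit(plane(c,r,z)) for z in(.043,.065)])
b=edge_v(range(90,340,5),60,95); print("bed near",fit(plane(c,b,.028)))
cor=[(183,107),(297,93),(302,169),(190,180)]; print(plane(c,cor,.038)[:,:2].round(4))
```

```text
fence (np.float64(357.13829787234044), 80) (np.float64(353.5229007633588), 182) [(array([0.5364, 0.1215], dtype=float32), np.float32(9.45)), (array([0.5368, 0.1184], dtype=float32), np.float32(9.45))]
stop (262, np.float64(228.17741935483872)) (337, np.float64(228.26470588235293)) [(array([0.6895, 0.0733], dtype=float32), np.float32(-80.21)), (array([0.6853, 0.0717], dtype=float32), np.float32(-80.21))]
rail near (130, np.float64(197.52884615384616)) (355, np.float64(198.89473684210526)) [(array([ 0.6592, -0.0296], dtype=float32), np.float32(-80.51)), (array([ 0.6534, -0.0271], dtype=float32), np.float32(-80.51))]
bed near (array([ 0.503 , -0.1363], dtype=float32), np.float32(-80.49))
[[ 0.5497 -0.1081]
 [ 0.5096  0.0356]
 [ 0.6056  0.0598]
 [ 0.6452 -0.0852]]
```

View pics/crop2.png

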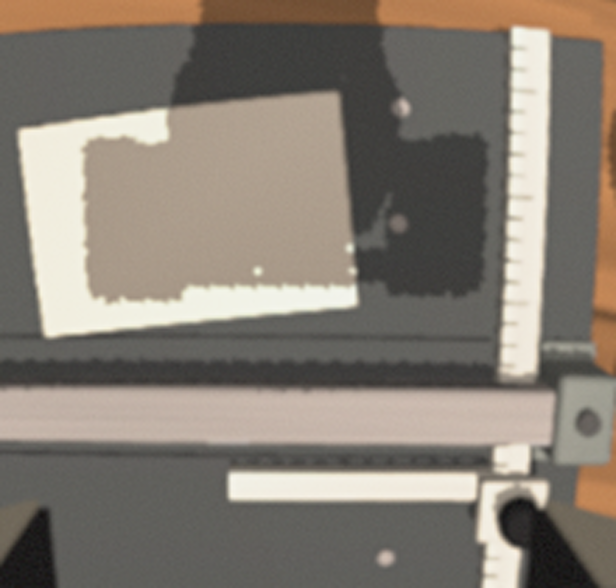

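Cutter yaw is about 9.55°. In rotated coordinates (X across the rail, Y along it), the rail middle is at X≈0.653, the stop at X≈0.688 and the fence at Y≈0.028–0.031. The tile's X span is 0.508–0.622 and it is turned +6° from the cutter. First I'll square it with an open two-finger push, stopping short of the rail.

```bash
cat >> h.py <<'E'
PHI=np.radians(9.55); O=ori(PHI)
E2=np.array([[np.cos(PHI),np.sin(PHI)],[-np.sin(PHI),np.cos(PHI)]])
def W(X,Y,z): return np.r_[E2.T@[X,Y],z]
def here():
    p=manip.current_tool_pos(); return np.r_[E2@p[:2],p[2]].round(4)
def F(): return np.r_[E2@manip.current_force()[:2],manip.current_force()[2]].round(2)
def go(X,Y,z,v=.15): manip.servo_line(W(X,Y,z),O,v)
def log(s): print(s,"t",round(manip.current_clock(),2),"pos",here(),"F",F(),flush=True)
def push(X,Y,z,axis,dist,step,fmax,v=.03):
    f0=F()[axis]; n=int(round(dist/step)); d=np.zeros(2); d[axis]=1
    for i in range(n+1):
        q=np.array([X,Y])+d*step*i; go(*q,z,v)
        f=F()[axis]-f0
        print(round(step*i*1000,1),round(f,1),end="; ")
        if f<-fmax: break
    log("\npush end"); return q
E
python3 - <<'E'
from h import *
manip.move_pose(W(.484,-.12,.10),O); log("above")
go(.484,-.12,.032,.1); log("down")
for X in (.505,.5235): go(X,-.12,.032,.05); log("x")
go(.510,-.12,.032,.1)
go(.500,-.12,.12,.2)
c,im=shot("wrist","wrist2"); log("")
g=cv2.cvtColor(im,cv2.COLOR_RGB2HSV)
m=cv2.inRange(g,(0,0,120),(179,60,255))
for k in cv2.findContours(m,cv2.RETR_EXTERNAL,cv2.CHAIN_APPROX_NONE)[0]:
    if cv2.contourArea(k)>800: print(cv2.minAreaRect(k),cv2.minAreaRect(((plane(c,k[:,0],.038)[:,:2]@E2.T)*1000).astype(np.float32)))
E
```

```text
above t 3.81 pos [ 0.4863 -0.1199  0.1012] F [ 0.26 -0.24  0.62]
down t 4.64 pos [ 0.4846 -0.12    0.0324] F [ 0.52 -0.16  0.01]
x t 5.21 pos [ 0.5056 -0.1201  0.032 ] F [ 0.44 -0.49 -0.01]
x t 5.72 pos [ 0.5243 -0.1202  0.0321] F [-0.15 -0.73  0.77]
 t 6.65 pos [ 0.4994 -0.1198  0.119 ] F [-0.57  0.63 -0.27]
((114.61356353759766, 384.0404357910156), (137.9864044189453, 14.961304664611816), 10.724448204040527) ((707.9825439453125, -320.68145751953125), (193.2476348876953, 24.290691375732422), 89.93952178955078)
((273.5, 316.0), (34.0, 171.0), 90.0) ((594.6932373046875, -125.38178253173828), (151.6725616455078, 36.57412338256836), 89.95206451416016)
((278.5, 264.5), (168.99996948242188, 16.999996185302734), -0.0) ((542.36474609375, -120.40965270996094), (140.7241973876953, 15.480051040649414), 89.92779541015625)
((462.6140441894531, 212.5159149169922), (18.771629333496094, 59.355194091796875), 7.943471908569336) ((499.2599182128906, 38.719261169433594), (20.181486129760742, 51.716548919677734), 89.98810577392578)
((534.0, 218.0), (76.0, 50.0), 90.0) ((519.394775390625, 139.41043090820312), (90.49803924560547, 76.97819519042969), 18.573286056518555)
((169.17581176757812, 69.43284606933594), (72.90986633300781, 118.923583984375), 49.65825653076172) ((385.5152587890625, -203.64373779296875), (60.48210906982422, 90.22604370117188), 37.22609329223633)
```

View pics/wrist2.png

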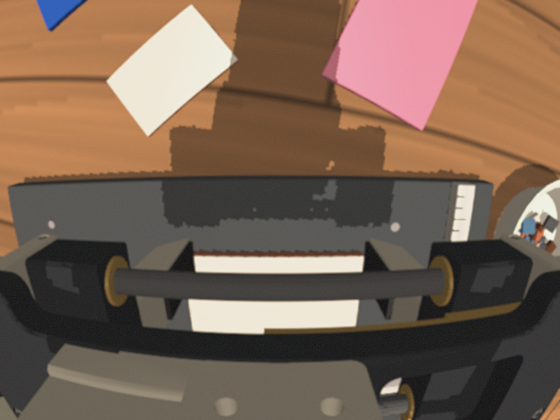

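The wrist view shows the tile squared: its near edge is level at row 256, columns 192–362, with the fingers clear. Next I'll push it along the bed to the fence with shut fingers at the right short edge.

Run:
```python
from h import *
effector.close(10); log("shut"); print(manip.current_finger_gap())
manip.move_pose(W(.582,-.240,.12),O); log("above")
go(.582,-.240,.032,.12); log("down")
go(.582,-.155,.032,.06); log("y")
push(.582,-.155,.032,1,.024,.001,6)
go(.582,-.165,.032,.1)
go(.50,-.165,.13,.2)
c,im=shot("wrist","wrist3"); c,im=shot("scene","scene3"); log("")
cv2.imwrite("pics/crop3.png",cv2.resize(im[200:330,200:400],None,fx=4,fy=4,interpolation=cv2.INTER_CUBIC)[:,:,::-1])
```

```text
shut t 8.08 pos [ 0.5  -0.12  0.12] F [ 0.11 -0.11 -0.22]
0.0004253954467370182
above t 8.72 pos [ 0.5816 -0.2402  0.1193] F [-0.13  1.15 -1.26]
down t 9.6 pos [ 0.5826 -0.2401  0.0327] F [ 0.93 -0.23 -0.12]
y t 11.17 pos [ 0.5821 -0.155   0.032 ] F [ 0.65 -1.53  1.18]
0.0 -0.6; 1.0 -1.2; 2.0 -2.7; 3.0 -1.2; 4.0 -1.6; 5.0 -1.9; 6.0 -2.1; 7.0 -2.2; 8.0 -1.6; 9.0 -1.1; 10.0 -1.6; 11.0 -1.3; 12.0 -1.9; 13.0 -2.6; 14.0 -1.6; 15.0 -1.2; 16.0 -1.7; 17.0 -2.5; 18.0 -1.3; 19.0 -2.0; 20.0 -2.1; 21.0 -0.4; 22.0 -2.5; 23.0 -3.2; 24.0 -3.7; 
push end t 17.42 pos [ 0.582  -0.1318  0.032 ] F [ 0.42 -5.23  1.73]
 t 18.8 pos [ 0.5002 -0.1644  0.129 ] F [-0.28  0.25 -0.63]
```

View pics/crop3.png

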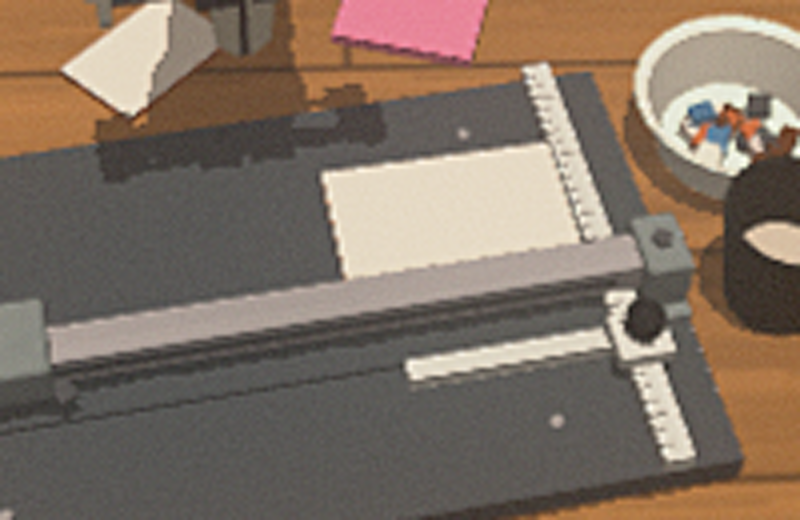

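The crop shows the tile lying along the fence, with its left edge meeting the tick bar at about (555,145)–(585,240), just short of the rail. Next I'll push it under the rail to the stop with the open fingers.

Run:
```python
from h import *
effector.open_jaws(); log("open"); print(manip.current_finger_gap())
manip.move_pose(W(.508,-.052,.10),O)
go(.508,-.052,.032,.12); log("down")
go(.572,-.052,.032,.06); log("x")
push(.572,-.052,.032,0,.020,.001,7)
go(.560,-.052,.032,.1)
go(.50,-.10,.16,.25)
shot("wrist","wrist4"); c,im=shot("scene","scene4"); log("")
cv2.imwrite("pics/crop4.png",cv2.resize(im[200:330,200:400],None,fx=4,fy=4,interpolation=cv2.INTER_CUBIC)[:,:,::-1])
```

```text
open t 20.26 pos [ 0.5   -0.165  0.13 ] F [-0.73 -0.64 -0.64]
0.09195276169193618
down t 21.52 pos [ 0.5084 -0.0526  0.0324] F [ 0.87 -0.02  0.55]
x t 22.73 pos [ 0.5707 -0.0521  0.0317] F [-5.37 -0.54  4.28]
0.0 -0.3; 1.0 -0.2; 2.0 0.5; 3.0 -0.6; 4.0 0.7; 5.0 -0.3; 6.0 -0.0; 7.0 -0.9; 8.0 -2.2; 9.0 -4.6; 10.0 -6.7; 11.0 -8.7; 
push end t 25.73 pos [ 0.5779 -0.052   0.0312] F [-14.03  -0.07  11.91]
 t 26.97 pos [ 0.4997 -0.0989  0.1585] F [ 0.25 -0.77  0.61]
```

View pics/crop4.png

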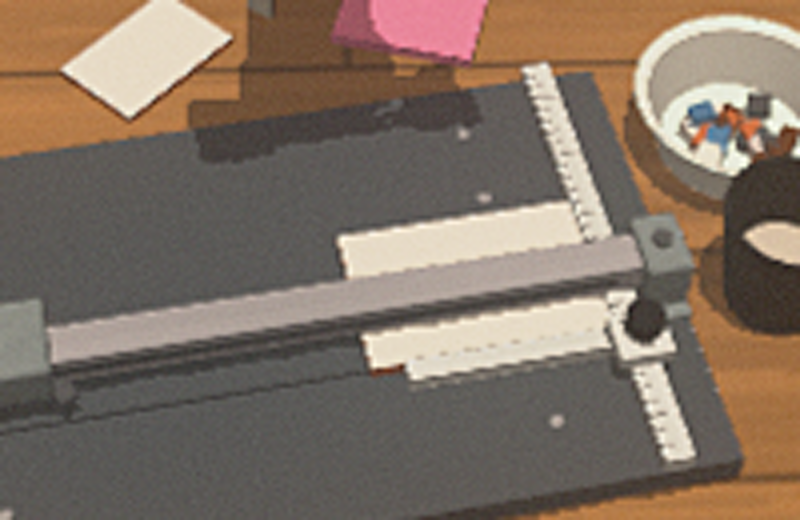

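The crop shows the tile under the rail, its far edge along the stop from (405,360) to (605,325), with its left end at the fence. The stop contact was clear: the force rose and TCP X stalled at 0.578, as predicted. Next comes a seating nudge toward the fence, then a light re-seat against the stop.

Run:
```python
from h import *
effector.close(10)
manip.move_pose(W(.56,-.175,.12),O)
go(.606,-.160,.032,.15); log("down")
go(.606,-.138,.032,.06); log("y")
push(.606,-.138,.032,1,.014,.001,7)
go(.606,-.155,.032,.1)
go(.52,-.155,.12,.25); effector.open_jaws()
manip.move_pose(W(.55,-.052,.08),O)
go(.55,-.052,.032,.12)
go(.571,-.052,.032,.06); log("x")
push(.571,-.052,.032,0,.016,.001,7)
go(.555,-.052,.032,.1)
go(.50,-.13,.16,.25); log("")
shot("wrist","wrist5"); shot("scene","scene5"); shot("side","side5")
```

```text
down t 29.72 pos [ 0.6061 -0.16    0.0327] F [ 0.01 -0.07 -0.57]
y t 30.23 pos [ 0.6061 -0.1374  0.0322] F [ 0.25  0.06 -0.18]
0.0 0.4; 1.0 -0.7; 2.0 0.5; 3.0 1.1; 4.0 -0.8; 5.0 0.1; 6.0 0.3; 7.0 -1.2; 8.0 -3.8; 9.0 -5.3; 10.0 -7.8; 
push end t 32.98 pos [ 0.606  -0.1307  0.0322] F [-0.89 -7.76  1.3 ]
x t 37.08 pos [ 0.5714 -0.0519  0.0321] F [-0.78  0.24 -0.55]
0.0 0.5; 1.0 0.6; 2.0 0.5; 3.0 1.0; 4.0 0.5; 5.0 1.5; 6.0 1.1; 7.0 -1.6; 8.0 -5.0; 9.0 -7.1; 
push end t 39.58 pos [ 0.5778 -0.052   0.0317] F [-7.92  0.17  6.25]
 t 40.77 pos [ 0.5002 -0.1291  0.1594] F [0.17 0.38 0.3 ]
```

Both nudges met firm, repeatable contacts: Y at −0.131 and X at 0.577. I'll verify with edge fits and one enlarged view.

Run:
```python
from h import *
c,im=load("scene5"); g=cv2.cvtColor(im,cv2.COLOR_RGB2GRAY).astype(float)
def fit(P):
    P=np.array(P)[:,:2]@E2.T; vx,vy,x,y=cv2.fitLine(P.astype(np.float32),cv2.DIST_HUBER,0,.0005,.0005).ravel(); a=np.degrees(np.arctan2(vy,vx)); return (x.round(4),y.round(4),a.round(2))
def sub(a): d=np.abs(np.diff(a)); w=d.argmax(); s=slice(max(w-1,0),w+2); return .5+(d[s]*np.arange(s.start,s.start+len(d[s]))).sum()/d[s].sum()
px=lambda u,v:(200+u/4,200+v/4)
def along(p,q,n,horiz,half=4):
    o=[]
    for t in np.linspace(.05,.95,n):
        u=p[0]+(q[0]-p[0])*t; v=p[1]+(q[1]-p[1])*t
        if horiz: r=int(round(v)); a=int(round(u))-half; o.append((a+sub(g[r,a:a+2*half+1]),r))
        else: k=int(round(u)); a=int(round(v))-half; o.append((k,a+sub(g[a:a+2*half+1,k])))
    return o
print("near edge", fit(plane(c,along(px(345,236),px(565,203),25,0),.038)))
print("right edge near part", fit(plane(c,along(px(338,240),px(344,275),8,1),.038)))
print("stop back edge",fit(plane(c,along(px(412,379),px(605,346),20,0),.041)))
print("fence inner",fit(plane(c,along(px(525,70),px(562,185),15,1),.041)))
c,im2=load("side5")
a=cv2.resize(im[245:305,275:375],None,fx=8,fy=8,interpolation=cv2.INTER_CUBIC)
cv2.imwrite("pics/crop5.png",a[:,:,::-1])
```

```text
near edge (np.float32(0.5884), np.float32(-0.0323), np.float32(89.95))
right edge near part (np.float32(0.6064), np.float32(-0.1216), np.float32(-0.62))
stop back edge (np.float32(0.7027), np.float32(-0.0513), np.float32(-89.7))
fence inner (np.float32(0.5305), np.float32(0.0287), np.float32(-0.32))
```

View pics/crop5.png

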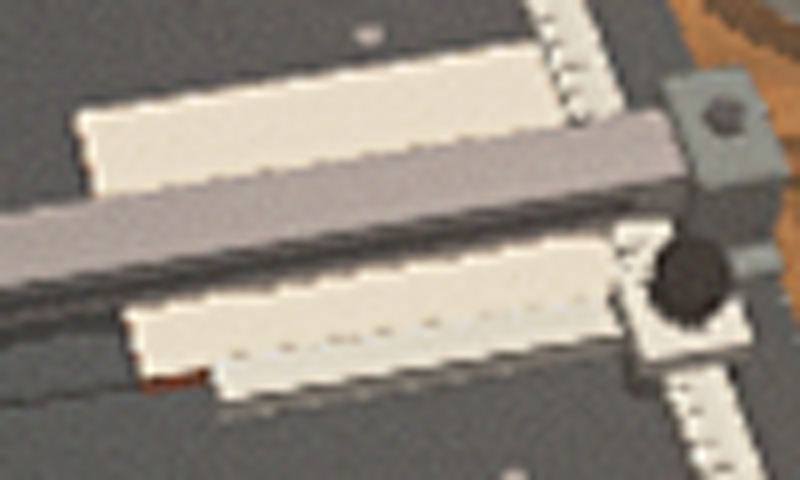

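View pics/wrist5.png

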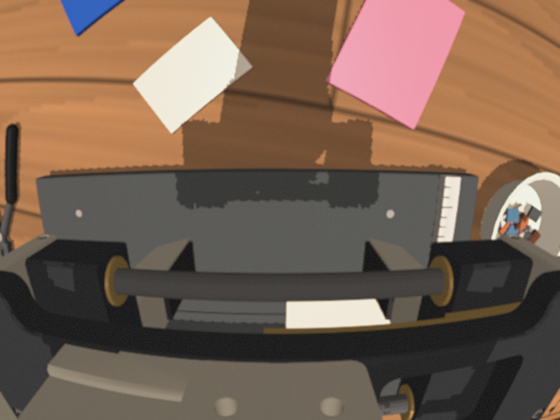

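The tile's near edge is at X 0.5884, so its far edge is at 0.6884 against a stop face at 0.6887. Its right edge is 150.3 mm from the fence, and its angle matches. No gap shows in the crop, and the hand is clear.

```bash
python3 -c "
from h import *
print(manip.hand_in(), manip.current_clock())"
```

```text
the job is handed in; nothing more can be done
the job is handed in; nothing more can be done
```

The white tile lies flat under the rail, flush to about 0.3 mm against both the stop and the end fence by camera measurement; the hand is clear, and the job was handed in at about 41 s of the 64 s allowed.

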